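# Change the work in a carver's corner jig

## Robot

A 7-joint arm with a two-finger parallel gripper is mounted at the origin on the work surface. World frame = base frame: x ahead of the robot, y to its left, z up, the work surface at z = 0. Lengths are in m, angles in rad, forces in N, time in s.
With the tool pointing down it reaches from about 0.4 to 0.9 m from the base axis. Payload 5.6 kg.
Tool frame: the origin (TCP) lies midway between the tips of the shut fingers; the grasp point (between the pads) lies 19 mm behind it; z points along the fingers, y is the line along which they close (so a half turn about z gives the same grasp; the last joint's range is limited). The gripper opens to 92 mm and grips with 3 to 60 N. Pads are 20 mm wide; open, the fingers measure 128 mm over their backs; the gripper's body (75 mm by 189 mm) begins 69 mm behind the grasp point.
Start: joints at [-1.285, 0.468, -0.012, 1.603, 0.006, 1.071, -0.056], TCP at [0.21, 0.615, 0.215] pointing down, gripper open.
Joint ranges: [-2.53, 2.53], [-0.31, 2.02], [-1.57, 1.55], [0.28, 2.44], [-1.29, 4.43], [0.15, 1.84], [-2.92, 2.92]. Speed limits (rad/s): [2.57, 2.57, 3.14, 3.14, 3.14, 3.14, 3.14].

## Interface

Orientations are given as a 3x3 rotation matrix whose columns are the frame's x, y, z axes.
In Python, from station import env, effector, solver, viewer, workorder, search_frame, tip_of gives the robot as it stands. Calls block until the motion is done:
- env.reach(position, orientation): joint-space move of the TCP to a pose.
- env.movel(position, frame=None, rate=0.15): straight line of the TCP; frame=None keeps the orientation; rate is the mean speed in m/s.
- env.goto_joints(angles): joint-space move.
- effector.release() and effector.grasp(squeeze=None): open the fingers fully, or close them until they stop; squeeze is the grip in N (None keeps the last).
- env.pause(seconds).
- solver.inverse_kinematics(position, orientation): joint angles nearest the present ones, or None.
- env.sense(): the state.
- viewer.read_camera(name): name is "scene" or "side" or "wrist"; returns (picture, depth): 420x560x3 uint8, red, green, blue; 420x560 float32, m along the optical axis (not along the pixel's ray), 0 where there is no reading.
- viewer.camera_info(name): a dict with "intrinsics" (3x3 intrinsics, pixels), "dist_coeffs" ([k1, k2, p1, p2, k3] as OpenCV has them; the pictures are not rectified), "eye" and "rotation" of the camera in the world; the wrist camera has in their place "T_tool_cam" (4x4, takes a point from camera to tool coordinates, whose origin is the TCP and whose axes are the flange's). Camera axes: x right, y up, looking along -z (the intrinsics and any distortion apply to the point x, -y, -z); pixel columns grow to the right and rows downward; lengths in m; the calibration is good to about 2 mm. A picture is of the moment at which its call begins: read the wrist's pose just before it. camera_info takes no time and is no camera call.
A pose or a line that the arm cannot do raises env.PlanningError and nothing moves.
- workorder.finish_job(): hands the job in; it is judged then, once.
Trained networks look in the newest picture that a camera, given by its name, has taken for a name from the list of things; names that differ only in an ending like _2 or _b are one class to them, and where a whole thing is asked for, a point or a joint stands for the part that bears it (a point fixed in the world has none). Each returns a list of dicts, best first, with "score" (0 to 1); they miss things now and then, are a little off and sometimes report something else, mostly with a low value. They report only what shows in the picture. A call takes as long as a camera call. They do not tell look-alikes from the thing itself.
- search_frame(camera, name): "at" ([x, y, z] in m, in world coordinates, good to about 4 mm: the middle of the surface that is visible of it).
- tip_of(camera, name): "at" ([x, y, z] in m, in world coordinates, good to about 4 mm: a listed point, or the origin of a listed thing).
The state is a dict: "t": time; "joint_positions": joint angles; "joint_velocities": joint speeds; "tau": joint torques, N m; "ee_pos": TCP position; "tcp_rot": TCP orientation; "wrist_force": force on the tool from outside, world axes, zero at the start; "moment": the same for the moment, N m; "gripper_width": finger opening in m; "grasp_force": force on a finger pad.
Only numpy, scipy, OpenCV 4.12 (cv2) and the standard library are available. Lean on these libraries where they do the work, as an engineer would, in place of code of your own. Each camera call takes 0.05 s, during which the arm holds its last target. There are 200 camera calls.

## Task

Take the carved block out of the corner jig and set it down flat in the empty bay of the tray, its tenon pointing the same way as the tenon of the carved block already in the tray, without shifting that one. Then lay the uncarved block flat on the jig's board with its tenon pointing away from the short end fence, and press it firmly into the corner so that it bears on both fences at once. Finish while still gripping it and pressing it against both fences; do not let go.

Things in the scene. Friction and masses are not known exactly. Their poses are not given: they have to be found in the camera images.
- carved_block: Finished hardwood block, body 84 x 44 x 44 mm plus a 20 x 20 mm tenon 24 mm long at mid-height of one end; carved rosette on top (34 mm wide, 9 mm high). Starts flat on the jig, 1 to 11 mm off both fences, tenon away from the end fence. Origin: centre of the body's underside (tenon not counted); +x to the tenon, y across the width, z up. About 0.13 kg.
- carved_block_tenon (a point): Centre of the tenon's end face on the carved block that starts in the jig, 66 mm along +x from its origin, 22 mm up.
- raw_block: Uncarved hardwood block, body 84 x 44 x 44 mm plus a 20 x 20 mm tenon 24 mm long at mid-height of one end; plain flat top. Starts lying flat on the bench, at any of many headings. Origin: centre of the body's underside (tenon not counted); +x to the tenon, y across the width, z up. About 0.13 kg.
- raw_block_tenon (a point): Centre of the tenon's end face on the uncarved block, 66 mm along +x from its origin, 22 mm up.
- tray_block: A second finished block, same shape and carving, lying in the tray's other bay, tenon towards tray +x. Leave it there. Axes as the other's.
- tray: Fixed shallow wooden tray, 142 (x) x 168 (y) x 18 mm outside; walls, divider and floor 6 mm thick, so walls rise 12 mm above the floor. The divider runs along x: two bays of 130 (x) x 75 (y) mm, centred at y = +40.5 mm (occupied) and -40.5 mm (empty). Origin: centre of the underside.
- empty_bay (a point): Centre of the floor of the tray's empty bay, axes as the tray's. A block with its tenon towards +x lies centred in the bay with its origin at x = -12 mm here.
- jig: Fixed corner jig: plywood board 200 (x) x 140 (y) x 18 mm with two dark wooden fences forming an L. Origin: centre of the underside; x runs along the long fence, away from the end fence.
- long_fence: Fixed straight fence on the jig, 180 mm along jig x, 18 mm wide, 12 mm high above the board. Its bearing face, towards jig -y, lies at jig y = +45 mm. Its frame coincides with the jig's.
- end_fence: Fixed short fence on the jig, 123 mm along jig y, 18 mm wide, 12 mm high above the board. Its bearing face, towards jig +x, lies at jig x = -80 mm. Its frame coincides with the jig's.
- jig_corner (a point): The inner corner where the bearing faces of both fences meet the top of the board (18 mm above the bench); axes as the jig's. A block pressed home, tenon towards +x, has its origin at x = +42, y = -22, z = 0 mm here. Fences are rigid and low: fingers gripping a block's upper 27 mm pass above them.
Things that resemble listed ones, but are neither listed nor needed, are in the scene too. Leave any black or pink look-alike of the raw_block alone.

How it is judged:
On the way:
1. the carved block from the jig lies released in the empty bay of the tray, tenon the same way as the other one's (x of carved_block in the frame of empty_bay between -0.026 and 0.002 m and y of carved_block in the frame of empty_bay between -0.018 and 0.018 m and z of carved_block in the frame of empty_bay between -0.003 and 0.004 m and angle between carved_block's own z axis and vertical below 0.08 rad and x of carved_block_tenon in the frame of empty_bay above 0.03 m and angle between the x axis of carved_block and the x axis of empty_bay, either way round below 0.3 rad and contact force between the fingers and carved_block below 0.1 N and linear speed of carved_block below 0.02 m/s), for 0.2 s.
At the end, for the whole second after the job is handed in: Carved block flat and released in the empty bay (14 mm along, 18 mm across, 0.3 rad), tenon towards tray +x; raw block flat on the jig, tenon away from the end fence, within 0.04 rad and 2.5 mm of home, pressing each fence with over 2 N, fingers still on it with over 2 N, at rest (all of step 1 and x of raw_block in the frame of jig_corner between 0.039 and 0.0445 m and y of raw_block in the frame of jig_corner between -0.0245 and -0.019 m and z of raw_block in the frame of jig_corner between -0.003 and 0.003 m and x of raw_block_tenon in the frame of jig_corner above 0.05 m and angle between the x axis of raw_block and the x axis of jig_corner, either way round below 0.04 rad and angle between raw_block's own z axis and vertical below 0.05 rad and contact force between raw_block and long_fence above 2 N and contact force between raw_block and end_fence above 2 N and contact force between the fingers and raw_block above 2 N and linear speed of raw_block below 0.01 m/s); the arm keeps its last pose, push and grip.
It fails at once if the block already in the tray is shifted by more than 15 mm (distance of tray_block from where it was at the start of the episode above 0.015 m).
It also fails if it takes over 61 s, if anything falls off the work surface, if the arm or the gripper's body presses on something with over 40 N, if the wrist force passes 120 N, or if a joint passes its speed limit or range.

## Working session

There is one attempt and no reset: what is moved stays moved. The work goes in short steps, each a Python script; the robot and the scene stay as the last script left them, time stands still between calls to the robot, and variables do not carry over. Pictures are saved under pics/ and viewed, at most 10 in all, crops included, and the job is handed in when it is done.

```bash
ls; mkdir -p pics
python3 - <<'E'
from station import env, effector, solver, viewer, search_frame, tip_of
import cv2,numpy as np
print(env.sense()['t'])
ims=[]
for c in ["scene","side"]:
    im,d=viewer.read_camera(c); cv2.imwrite(f'pics/{c}0.png',im[:,:,::-1])
    for n in ["carved_block","carved_block_tenon","raw_block","raw_block_tenon","tray","empty_bay","jig","jig_corner"]:
        r=tip_of(c,n); print(c,n,[(np.round(q['at'],3).tolist(),round(q['score'],2)) for q in r])
    ci=viewer.camera_info(c);print(ci)
E
```

```text
pics
0.0
scene carved_block [([0.535, -0.031, 0.013], 0.65)]
scene carved_block_tenon [([0.544, 0.033, 0.035], 0.81)]
scene raw_block [([0.637, -0.364, 0.001], 0.74), ([0.358, -0.357, 0.0], 0.63), ([0.505, -0.321, 0.004], 0.57)]
scene raw_block_tenon [([0.699, -0.34, 0.023], 0.85), ([0.341, -0.416, 0.024], 0.77), ([0.496, -0.255, 0.021], 0.69)]
scene tray [([0.494, -0.066, 0.021], 0.47)]
scene empty_bay [([0.542, 0.213, 0.005], 0.79)]
scene jig [([0.559, -0.006, -0.002], 0.88)]
scene jig_corner [([0.49, -0.069, 0.021], 0.82)]
{'intrinsics': array([[503.63049543,   0.        , 273.81737955],
       [  0.        , 503.63049543, 204.0917436 ],
       [  0.        ,   0.        ,   1.        ]]), 'dist_coeffs': array([-0.1150111,  0.       ,  0.       ,  0.       ,  0.       ]), 'eye': array([ 1.38126399, -0.04215691,  0.77349956]), 'rotation': array([[ 0.01598242, -0.63476193,  0.77254246],
       [ 0.99975195, -0.00184101, -0.02219562],
       [ 0.01551119,  0.77270557,  0.63457505]])}
side carved_block [([0.536, -0.032, 0.017], 0.79), ([0.554, -0.007, 0.002], 0.44)]
side carved_block_
[... 340 characters left out ...]
, 0.018], 0.61), ([0.493, -0.071, 0.013], 0.39)]
side tray [([0.536, 0.247, -0.001], 0.84)]
side empty_bay [([0.544, 0.211, 0.008], 0.7)]
side jig [([0.557, -0.008, 0.001], 0.66)]
side jig_corner [([0.492, -0.072, 0.017], 0.93)]
{'intrinsics': array([[530.10978023,   0.        , 285.53430914],
       [  0.        , 530.10978023, 213.07303994],
       [  0.        ,   0.        ,   1.        ]]), 'dist_coeffs': array([-0.06380771,  0.        ,  0.        ,  0.        ,  0.        ]), 'eye': array([-0.25434776, -0.81393941,  0.73765041]), 'rotation': array([[ 0.73443429,  0.35695734, -0.57722416],
       [-0.67855746,  0.40236106, -0.61454484],
       [ 0.01288624,  0.84302256,  0.53772383]])}
```

View pics/scene0.png

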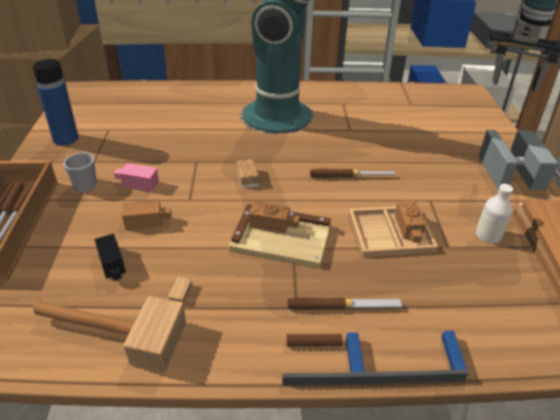

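View pics/side0.png

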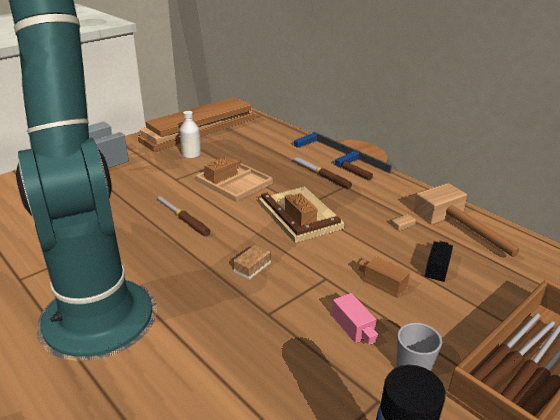

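The scene shows the jig at (285,235), with the carved block at (270,215). The tray is at (393,230). The brown raw block is at (145,215); the pink (138,177) and black (110,257) blocks are the look-alikes. Next I take close wrist views.

```bash
cat > h.py <<'E'
from station import env, effector, solver, viewer, search_frame, tip_of
import cv2,numpy as np
def R(a):  # tool down, tool y axis (closing) perpendicular to heading a
    c,s=np.cos(a),np.sin(a); return np.array([[c,s,0],[s,-c,0],[0,0,-1.]])
def best(p,a):
    q0=np.array(env.sense()['joint_positions']); B=None
    for k in (0,np.pi):
        q=solver.inverse_kinematics(np.array(p),R(a+k))
        if q is not None:
            m=np.abs(np.array(q)-q0).max()
            if B is None or m<B[0]: B=(m,a+k)
    return B
def shot(name):
    s=env.sense(); im,d=viewer.read_camera("wrist"); ci=viewer.camera_info("wrist")
    K=ci['intrinsics']; T=ci['T_tool_cam']
    v,u=np.mgrid[0:420,0:560]
    n=cv2.undistortPoints(np.stack([u,v],-1).reshape(-1,1,2).astype(np.float64),K,ci['dist_coeffs'])[:,0].reshape(420,560,2)
    pc=np.stack([n[...,0]*d,-n[...,1]*d,-d],-1)
    W=(pc@T[:3,:3].T+T[:3,3])@s['tcp_rot'].T+s['ee_pos']
    W[d==0]=np.nan
    cv2.imwrite(f'pics/{name}.png',im[:,:,::-1]); np.savez(f'{name}.npz',W=W,im=im)
    return W,im
def look(target,a,h,name):
    T=viewer.camera_info("wrist")['T_tool_cam']
    o=R(a)@T[:3,3]; z=-(R(a)@T[:3,:3])[:,2]   # camera offset, view dir
    t=(target[2]-(h+o[2]))/z[2]
    p=np.array([target[0],target[1],0])-np.array([o[0]+z[0]*t,o[1]+z[1]*t,0]); p[2]=h
    env.reach(p,R(a)); return shot(name)
def block(W,zb,near,rad=0.06):
    """body rect from points above tenon top; returns x,y,heading,(dims), top z"""
    P=W.reshape(-1,3); P=P[np.isfinite(P).all(1)]
    P=P[np.hypot(P[:,0]-near[0],P[:,1]-near[1])<rad+0.03]
    top=P[(P[:,2]>zb+.040)&(P[:,2]<zb+.048)]
    (c,wh,ang)=cv2.minAreaRect((top[:,:2]*1000).astype(np.float32))
    a=np.radians(ang if wh[0]>wh[1] else ang+90); c=np.array(c)/1000
    ten=P[(P[:,2]>zb+.028)&(P[:,2]<zb+.035)]; L=(ten[:,:2]-c)@[np.cos(a),np.sin(a)]
    S=(ten[:,:2]-c)@[-np.sin(a),np.cos(a)]; L=L[(abs(S)<.012)&(abs(L)>.045)&(abs(L)<.07)]
    if np.median(L)<0: a+=np.pi
    a=(a+np.pi)%(2*np.pi)-np.pi
    return c.round(4),round(a,4),np.round(sorted(wh),1),round(float(np.median(top[:,2])),4),len(L)
E
python3 - <<'E'
from h import *
s=env.sense();print(s['tcp_rot'].round(3).tolist() if hasattr(s['tcp_rot'],'tolist') else s['tcp_rot']); ci=viewer.camera_info("wrist");print(ci['T_tool_cam'].round(3),ci['intrinsics'][0,0],ci['dist_coeffs'])
R0=np.array(s['tcp_rot']); a0=np.arctan2(R0[1,0],R0[0,0]);print(a0)
for nm,t in (("tray1",(.538,.25,.03)),("jig1",(.54,-.01,.03))):
    a=best((t[0],t[1],.28),0.2 if nm=="tray1" else 1.27); print(nm,a)
    W,im=look(t,a[1],.26,nm)
    print(env.sense()['t'], np.nanmin(W.reshape(-1,3),0),np.nanmax(W.reshape(-1,3),0))
    for n in ["carved_block","carved_block_tenon","tray","empty_bay","jig","jig_corner"]:
        r=tip_of("wrist",n); print(n,[(np.round(q['at'],3).tolist(),round(q['score'],2)) for q in r])
a=cv2.imread('pics/tray1.png');b=cv2.imread('pics/jig1.png');cv2.imwrite('pics/tj.png',cv2.resize(np.hstack([a,b]),(800,300)))
E
```

```text
[[-0.946, 0.323, 0.0], [0.323, 0.946, 0.0], [-0.0, 0.0, -1.0]]
[[ 0.001  0.969  0.245  0.07 ]
 [ 1.    -0.001 -0.     0.001]
 [-0.     0.245 -0.969 -0.17 ]
 [ 0.     0.     0.     1.   ]] 346.7507599373325 [-0.04425332  0.          0.          0.          0.        ]
2.8127354321114497
tray1 (np.float64(1.3680395506017102), 3.3415926535897933)
2.6917 [ 0.23497564 -0.11295716 -0.00353947] [0.88247851 0.61574224 0.38838731]
carved_block [([0.533, -0.03, 0.016], 0.84), ([0.525, 0.291, 0.007], 0.18)]
carved_block_tenon [([0.543, 0.033, 0.04], 0.57)]
tray [([0.542, 0.246, 0.004], 0.89)]
empty_bay [([0.544, 0.21, 0.004], 0.77)]
jig [([0.554, -0.003, 0.002], 0.84)]
jig_corner [([0.494, -0.07, 0.018], 0.71)]
jig1 (np.float64(1.5125542510063157), 1.27)
4.425 [ 0.13315539 -0.35003305 -0.00347128] [0.91555086 0.31724163 0.38818674]
carved_block [([0.533, -0.03, 0.016], 0.84)]
carved_block_tenon [([0.542, 0.033, 0.039], 0.65)]
tray []
empty_bay [([0.543, 0.21, 0.006], 0.55)]
jig [([0.556, 0.001, 0.004], 0.56)]
jig_corner [([0.494, -0.066, 0.016], 0.92)]
```

Run:
```python
from h import *
J=np.load('jig1.npz')['W'];T=np.load('tray1.npz')['W']
print('carved',block(J,.018,(.533,-.03)))
print('trayblk',block(T,.006,(.525,.291)))
def rect(W,z0,z1,c,r):
    P=W.reshape(-1,3);P=P[np.isfinite(P).all(1)]
    P=P[(abs(P[:,2]-(z0+z1)/2)<(z1-z0)/2)&(np.hypot(P[:,0]-c[0],P[:,1]-c[1])<r)]
    return P
P=rect(T,.006+.007,.006+.017,(.54,.25),.125); print('tray',cv2.minAreaRect((P[:,:2]*1e3).astype(np.float32)),len(P))
P=rect(J,.012,.035,(.556,-.004),.14); print('jig',cv2.minAreaRect((P[:,:2]*1e3).astype(np.float32)),len(P))
P=rect(J,.0,.006,(.556,-.004),.3);print('bench z',np.median(P[:,2]))
h=np.histogram(rect(J,-.01,.08,(.556,-.004),.1)[:,2],bins=np.arange(-.01,.08,.003));print([(round(x,3),int(n)) for n,x in zip(*h)])
```

```text
carved (array([ 0.5316, -0.0269]), np.float64(1.3229), array([44. , 84.2]), 0.0621, 341)
trayblk (array([0.524 , 0.2931]), np.float64(0.0495), array([44.1, 84.1]), 0.0501, 259)
tray ((538.3328247070312, 251.4292449951172), (142.97998046875, 168.54071044921875), 4.717657566070557) 3235
jig ((556.383544921875, -0.7162628173828125), (199.0787811279297, 140.5706024169922), 75.05209350585938) 15273
bench z 0.0006240961973366654
[(np.float64(-0.01), 0), (np.float64(-0.007), 0), (np.float64(-0.004), 378), (np.float64(-0.001), 2681), (np.float64(0.002), 24), (np.float64(0.005), 0), (np.float64(0.008), 0), (np.float64(0.011), 0), (np.float64(0.014), 1126), (np.float64(0.017), 9350), (np.float64(0.02), 138), (np.float64(0.023), 77), (np.float64(0.026), 390), (np.float64(0.029), 2530), (np.float64(0.032), 47), (np.float64(0.035), 14), (np.float64(0.038), 16), (np.float64(0.041), 19), (np.float64(0.044), 19), (np.float64(0.047), 210), (np.float64(0.05), 210), (np.float64(0.053), 22), (np.float64(0.056), 22), (np.float64(0.059), 1013), (np.float64(0.062), 1105), (np.float64(0.065), 441), (np.float64(0.068), 254), (np.float64(0.071), 9), (np.float64(0.074), 0)]
```

View pics/tj.png

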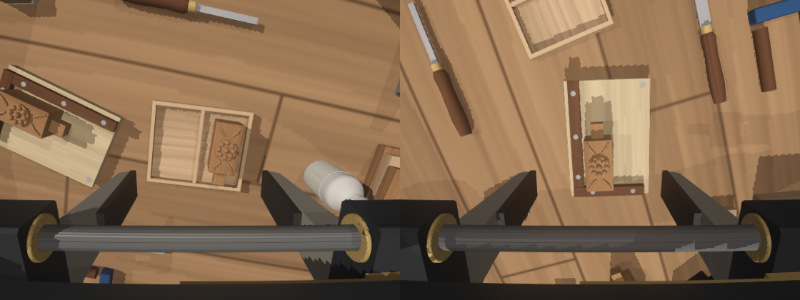

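The fits match the given sizes, and both tenons are confirmed (carved block towards jig +x, tray block towards tray +x). I'll place the carved block at bay y ≈ -10 mm so the opening finger clears the neighbour.

```bash
cat >> h.py <<'E'
rot=lambda a:np.array([[np.cos(a),-np.sin(a)],[np.sin(a),np.cos(a)]])
JA=np.radians(75.05); JC=np.array([.5564,-.0007])+rot(JA)@[-.08,.045]
TA=.0823; BAY=np.array([.5383,.2514])+rot(TA)@[0,-.0405]
def st(m=''):
    s=env.sense(); print(m,round(s['t'],2),np.round(s['ee_pos'],4),'w',round(s['gripper_width'],4),'gf',np.round(s['grasp_force'],1),'F',np.round(s['wrist_force'],1)); return s
E
python3 - <<'E'
from h import *
c=np.array([.5316,-.0269]);a=1.3229
p=np.r_[BAY+rot(TA)@[-.012,-.010],0]; print(BAY,JC,p)
env.reach(np.r_[c,.12],R(a)); env.movel(np.r_[c,.035],rate=.15)
effector.grasp(30); st('grip')
env.movel(np.r_[c,.13],rate=.2); st('lift')
env.reach(p+[0,0,.13],R(TA)); st('above')
env.movel(p+[0,0,.0255],rate=.12); st('down')
effector.release(); env.pause(.1); st('rel')
env.movel(p+[0,0,.16],rate=.25)
W,im=look((.538,.25,.03),TA+np.pi if best((.538,.25,.28),TA)[1]>1 else TA,.26,'tray2'); st('look')
print('carved',block(W,.006,p[:2],.04)); print('trayblk',block(W,.006,(.524,.293),.02))
E
```

```text
[0.54162939 0.21103708] [ 0.49228511 -0.06638318] [0.53049208 0.20008444 0.        ]
grip 6.87 [ 0.5317 -0.027   0.035 ] w 0.0437 gf 30.0 F [-0.2 -0.   0.5]
lift 7.49 [ 0.5308 -0.0266  0.1293] w 0.044 gf 30.0 F [-0.  -1.3 -2.2]
above 8.83 [0.5303 0.1991 0.1294] w 0.0439 gf 30.0 F [ 0.1  0.5 -1.4]
down 9.85 [0.5311 0.2001 0.0261] w 0.0436 gf 30.0 F [ 0.   0.5 -1. ]
rel 10.78 [0.5305 0.2001 0.0255] w 0.0918 gf 0.0 F [0.9 0.3 0.6]
look 12.07 [0.5707 0.2508 0.2575] w 0.0917 gf 0.0 F [-0.2 -0.9 -0.3]
carved (array([0.5293, 0.2009]), np.float64(0.0828), array([44.3, 83.5]), 0.0502, 333)
trayblk (array([0.5252, 0.2922]), np.float64(0.0459), array([43.5, 84.1]), 0.0503, 52)
```

The carved block is placed: 1.2 mm from target, flat, and the neighbour is unmoved. Next is the raw block.

Run:
```python
from h import *
b=best((.503,-.32,.26),np.radians(98)); print(b)
W,im=look((.503,-.31,.03),b[1],.26,'raw1'); st()
for n in ["raw_block","raw_block_tenon"]:
    print(n,[(np.round(q['at'],3).tolist(),round(q['score'],2)) for q in tip_of("wrist",n)])
print(block(W,0,(.504,-.321),.04))
j=JC+rot(JA)@[.05,-.03]
q0=env.sense()['joint_positions'];print(np.round(q0,2))
for k in (0,np.pi): print(k,[np.round(solver.inverse_kinematics(np.r_[p,.035],R(a+k)),2) if solver.inverse_kinematics(np.r_[p,.035],R(a+k)) is not None else None for p,a in (((.504,-.321),np.radians(98)),(j,JA))])
```

```text
(np.float64(0.7025841185977689), np.float64(4.852015320544236))
 14.28 [ 0.5075 -0.3428  0.2598] w 0.0919 gf 0.0 F [-0.5 -0.1 -0.3]
raw_block [([0.503, -0.322, 0.004], 0.93), ([0.638, -0.367, -0.003], 0.83), ([0.36, -0.357, -0.0], 0.57)]
raw_block_tenon [([0.344, -0.421, 0.022], 0.92), ([0.691, -0.342, 0.021], 0.7), ([0.558, -0.001, 0.002], 0.69), ([0.491, -0.256, 0.021], 0.67)]
(array([ 0.5029, -0.3209]), np.float64(1.711), array([44. , 83.4]), 0.044, 255)
[-0.35  0.81  1.47  1.71 -0.82  1.4  -1.75]
0 [array([ 0.85,  0.67, -0.46,  1.82,  0.42,  0.74,  0.31]), array([-0.55,  0.63,  0.7 ,  2.04, -0.63,  0.7 ,  0.29])]
3.141592653589793 [array([-0.27,  1.01,  1.19,  1.9 , -1.09,  1.08, -1.61]), array([-0.89,  1.01,  1.27,  2.05, -1.16,  1.09, -2.42])]
```

View pics/raw1.png

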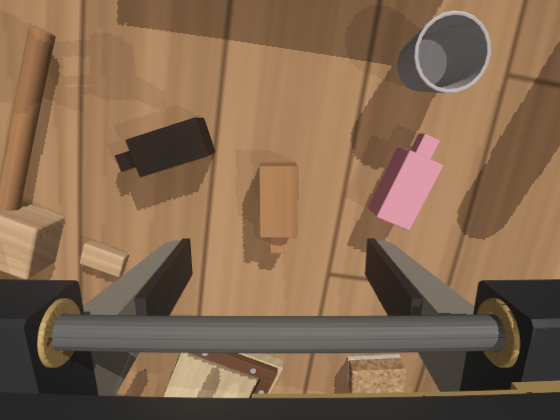

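The brown raw block is at (278,200) with its tenon pointing down in the image, which confirms heading 1.711. Next: grip it, carry it, and set it about 6 mm off both fences.

Run:
```python
from h import *
c=np.array([.5029,-.3209]);a=1.711
env.reach(np.r_[c,.13],R(a)); print(np.round(env.sense()['joint_positions'],2))
env.movel(np.r_[c,.016],rate=.15)
effector.grasp(55); st('grip')
env.movel(np.r_[c,.14],rate=.2); st('lift')
p=np.r_[JC+rot(JA)@[.042+.007,-.022-.007],0]
env.reach(p+[0,0,.13],R(JA)); print(np.round(env.sense()['joint_positions'],2)); st('above')
env.movel(p+[0,0,.045],rate=.12)
env.movel(p+[0,0,.036],rate=.05); st('down')
env.movel(p+[0,0,.034],rate=.03); env.pause(.2); st('down2')
env.movel(p+[0,0,.033],rate=.03); env.pause(.2); st('down3')
```

```text
[ 1.01  0.58 -0.67  1.77  0.44  0.94  0.29]
grip 17.92 [ 0.503  -0.3209  0.0161] w 0.0438 gf 55.0 F [-0.3  0.3  1.2]
lift 18.68 [ 0.5019 -0.3208  0.1389] w 0.0436 gf 55.0 F [ 0.4 -0.7 -1.5]
[ 0.51  0.48 -0.66  1.93  0.38  0.86 -0.6 ]
above 19.82 [ 0.5328 -0.0278  0.1293] w 0.0433 gf 55.0 F [ 0.1  0.3 -0.9]
down 21.01 [ 0.5328 -0.0266  0.0359] w 0.0436 gf 55.0 F [ 0.7  0.1 -1.3]
down2 21.46 [ 0.533  -0.0265  0.034 ] w 0.0434 gf 55.0 F [-0.8  0.4 -0.3]
down3 21.91 [ 0.533  -0.0265  0.034 ] w 0.0439 gf 55.0 F [-3.3  0.3  9.8]
```

Run:
```python
from h import *
z=.0337
g=np.array([.007,-.007])
def F():
    s=env.sense(); f=rot(JA).T@np.array(s['wrist_force'])[:2]; e=rot(JA).T@(np.array(s['ee_pos'])[:2]-JC)-[.042,-.022]; return f,e,s
def go(g):
    env.movel(np.r_[JC+rot(JA)@(np.array([.042,-.022])+g),z],frame=R(JA),rate=.02); env.pause(.15)
    f,e,s=F(); print(round(s['t'],2),(g*1e3).round(1),'F',f.round(1),round(s['wrist_force'][2],1),'err mm',(e*1e3).round(2),round(s['ee_pos'][2],4)); return f
f=go(g)
for i in range(16):
    d=np.array([-.001 if f[0]<10 else 0, .001 if f[1]>-10 else 0])
    if not d.any(): break
    g=g+d; f=go(g)
env.pause(.3);print(F()[0],env.sense()['moment'])
np.save('g.npy',g)
```

```text
22.31 [ 7. -7.] F [0.1 0.9] 5.6 err mm [ 7.02 -7.18] 0.034
22.71 [ 6. -6.] F [ 1.8 -1. ] 4.9 err mm [ 6.53 -6.7 ] 0.0341
23.11 [ 5. -5.] F [ 2.4 -2.5] 5.3 err mm [ 5.49 -5.57] 0.034
23.51 [ 4. -4.] F [ 4.  -1.6] 5.9 err mm [ 4.4  -4.42] 0.034
23.91 [ 3. -3.] F [ 2.7 -1.4] 5.9 err mm [ 3.33 -3.37] 0.034
24.31 [ 2. -2.] F [ 3.  -2.1] 6.6 err mm [ 2.33 -2.35] 0.034
24.71 [ 1. -1.] F [ 2.5 -1.9] 5.9 err mm [ 1.31 -1.37] 0.034
25.11 [0. 0.] F [ 3.3 -3.7] 2.9 err mm [ 0.79 -1.28] 0.0341
25.51 [-1.  1.] F [ 3.6 -5.2] 1.3 err mm [-0.03 -1.21] 0.0342
25.91 [-2.  2.] F [ 4.3 -6.9] -0.5 err mm [-0.64 -1.22] 0.0344
26.31 [-3.  3.] F [ 6.1 -9.9] -4.1 err mm [-0.7  -1.16] 0.0345
26.71 [-4.  4.] F [  8.6 -12. ] -5.7 err mm [-0.73 -1.13] 0.0346
27.11 [-5.  4.] F [  9.6 -12.2] -6.1 err mm [-0.77 -1.15] 0.0347
27.51 [-6.  4.] F [ 11.1 -12.4] -6.1 err mm [-0.87 -1.14] 0.0348
[ 11.99440301 -12.38475911] [ 1.92622121 -3.61149785 -0.29567013]
```

Both fences are in contact, but the tool rose about 0.8 mm. I'll check tilt, push down a little, and look.

Run:
```python
from h import *
g=np.load('g.npy')
for z in (.0325,.0315):
    env.movel(np.r_[JC+rot(JA)@(np.array([.042,-.022])+g),z],frame=R(JA),rate=.02); env.pause(.3)
    s=st(z); print('F jig',(rot(JA).T@np.array(s['wrist_force'])[:2]).round(1)); r=np.array(s['tcp_rot']); print('tool z',r[:,2].round(4),'yaw err',np.arctan2(r[1,0],r[0,0])-JA,(rot(JA).T@(np.array(s['ee_pos'])[:2]-JC)-[.042,-.022]).round(4))
for c in ('scene','side'):
    im,d=viewer.read_camera(c)
    cen=(280,235) if c=='scene' else (300,212)
    x,y=cen; cr=im[y-60:y+60,x-80:x+80,::-1]; cv2.imwrite(f'pics/{c}f.png',cv2.resize(cr,(640,480),interpolation=cv2.INTER_CUBIC))
a=cv2.imread('pics/scenef.png');b=cv2.imread('pics/sidef.png');cv2.imwrite('pics/fin.png',cv2.resize(np.hstack([a,b]),(800,300)))
W,im=shot('jig3')
```

```text
0.0325 28.36 [ 0.5253 -0.0325  0.0345] w 0.0434 gf 55.0 F [13.2  8.4  2.9]
F jig [ 11.5 -10.6]
tool z [ 0.0134  0.0059 -0.9999] yaw err 0.001215512013263309 [-0.0008 -0.0012]
0.0315 28.91 [ 0.5254 -0.0324  0.0343] w 0.0438 gf 55.0 F [10.2  8.8 10.6]
F jig [11.1 -7.6]
tool z [ 0.0134  0.0053 -0.9999] yaw err 0.0013336598161328705 [-0.0007 -0.0012]
```

View pics/fin.png

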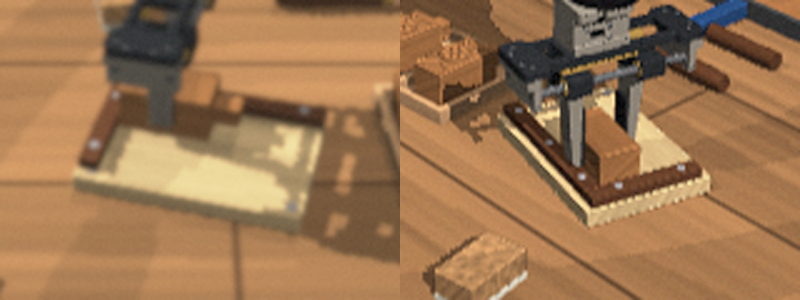

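View pics/jig3.png

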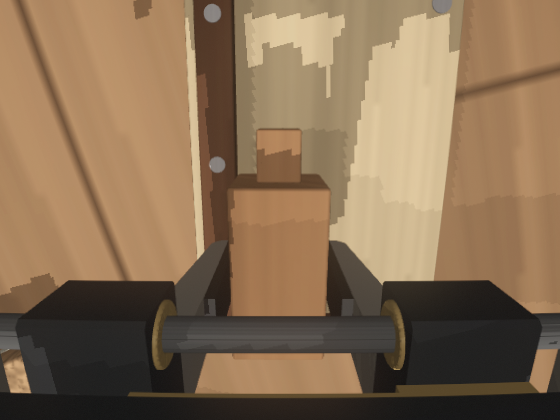

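The block sits flat in the corner against both fences: tenon at (278,155) pointing away from the end fence, long-fence face at (233,220), tool tilt 0.015 rad. I'll add a little lateral push, then hand in.

Run:
```python
from h import *
from station import workorder
g=np.load('g.npy')+[-.002,.003]
env.movel(np.r_[JC+rot(JA)@(np.array([.042,-.022])+g),.0322],frame=R(JA),rate=.02); env.pause(.6)
s=st(); f=rot(JA).T@np.array(s['wrist_force'])[:2]; r=np.array(s['tcp_rot']); e=rot(JA).T@(np.array(s['ee_pos'])[:2]-JC)-[.042,-.022]
print(f.round(1),r[:,2].round(4),e.round(4),np.arctan2(r[1,0],r[0,0])-JA)
if f[0]>9 and f[1]<-9 and abs(e).max()<.0022 and np.hypot(*r[:2,2])<.03: print(workorder.finish_job())
```

```text
29.99 [ 0.5252 -0.0326  0.0349] w 0.0435 gf 55.0 F [18.  10.6 -0.7]
[ 14.9 -14.7] [ 0.0201  0.0082 -0.9998] [-0.0009 -0.0011] 0.0016953984234777675
the job is handed in; nothing more can be done
None
```

The job is handed in at about 30 s, with no verdict returned: the carved block lies released in the empty bay with its tenon towards tray +x, and the raw block is still gripped and pressed at about 15 N towards each fence.

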